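# Discharge at the touch dome, then push the chip carrier home

## Task

Static would ruin the chip, so before touching its carrier, discharge the gripper: rest the fingertips lightly on the domed round key of the white static tester for about a second, without pressing it hard against its stop and without touching the square or the small key. Then push the grey chip carrier with the fingertips along its channel until it is fully home against the stop at its far end, and withdraw. Only touch and push: do not lift the carrier, do not touch the chip mount on top of it, and leave the jar, the lens tube and the tweezers where they are.

Things in the scene. Friction and masses are not known exactly. Their poses are not given: they have to be found in the camera images.
- tester: White static tester, fixed, 120 (x) x 250 (y) x 50 mm high, flat top with three steel keys in a row along its y axis, 75 mm apart, in any order. Origin: centre of its underside. It stands either left or right of the channel, turned up to 0.3 rad.
- dome: The domed round steel key to touch: 36 mm across, in a round black collar 42 mm across. It is sprung vertically: it starts to sink at about 3 N and reaches its stop 10 mm lower at about 10 N; more than 20 N on it counts as pressing hard. Origin: on its axis, level with the tester's top (50 mm above the bench).
- dome_top (a point): The highest point of the domed key, 21 mm above the tester's top, 71 mm above the bench when not pressed. It sinks with the key.
- square_key: Square flat steel key, 30 x 30 mm, top 19 mm above the tester's top. Leave alone. Origin: on its axis, level with the tester's top.
- small_key: Small round flat steel key, 16 mm across, top 19 mm above the tester's top. Leave alone. Origin: on its axis, level with the tester's top.
- channel: Aluminium loading channel, fixed, 270 mm long (x) and 90 mm wide (y), turned up to 0.3 rad. Floor 12 mm above the bench; two black side rails 12 mm thick with 66 mm between them, 20 mm above the floor; open at its -x end (towards the robot); a black stop 12 mm thick and 20 mm above the floor closes its +x end. Origin: centre of its underside; x points along the channel to the stop.
- channel_stop (a point): Middle of the foot of the stop's inner face, on the channel's floor, 123 mm along +x from the channel's origin. The carrier's nose meets this face.
- carrier: Grey block lying loose on the channel's floor, 100 mm long (x, along the channel), 60 mm wide, 24 mm high, 0.2 to 0.4 kg. Origin: centre of its underside; its flat rear end face is 50 mm along -x, its nose 50 mm along +x. At the start its nose is 53 to 93 mm short of the stop, with at least 65 mm of free floor behind it. Home: its origin is 73 mm along the channel's x.
- chip_mount: Delicate steel block 24 x 24 mm, 16 mm high with the black chip on it, fixed on top of the carrier 8 mm ahead of its middle. Origin: centre of its underside. Not to be touched.
- jar: Small jar with a white cap, 42 mm across, 55 mm high, standing loose between the tester and the channel. Origin: centre of its underside.
- lens_tube: Dark lens tube with a waist, 32 mm across, 60 mm high, standing loose between the tester and the channel. Origin: centre of its underside.
- tweezers: Steel tweezers about 110 mm long lying loose beyond the work. Origin: near their middle, on the bench.
Mind the look-alikes: they are no part of the job. Of the things that look like the lens_tube, the middle-sized one is meant.

How it is judged (in metres and radians):
On the way, in this order (a step that is already met when the one before it is completed fails the run):
1. the fingertips rest on the domed key for half a second, the carrier not yet moved (contact force between the fingers and dome above 0.3 N and distance of carrier from where it was at the start of the episode below 0.008 m), for 0.5 s.
2. the fingers push on the carrier (contact force between the fingers and carrier above 0.2 N and x of carrier in the frame of channel below 0.06 m).
3. the carrier is pushed home against the stop (x of carrier in the frame of channel above 0.069 m), for 0.2 s.
At the end, for the whole second after the job is handed in: The carrier lies flat and still in the channel with its nose within 4 mm of the stop; the jar, lens tube and tweezers are within 12 mm of where they stood, the first two upright (x of carrier in the frame of channel above 0.069 m and z of carrier in the frame of channel below 0.016 m and linear speed of carrier below 0.01 m/s and distance of each of jar, lens_tube, tweezers from where it was at the start of the episode below 0.012 m and angle between each of jar, lens_tube's own z axis and vertical below 0.2 rad); the robot touches nothing.
It fails at once if the domed key is pressed hard (over 20 N) (contact force between anything else and dome above 20 N).
It fails at once if the square or the small key is touched (contact force between anything else and square_key above 0.5 N or contact force between anything else and small_key above 0.5 N).
It fails at once if the chip mount is touched (contact force between anything else and chip_mount above 0.5 N).
It fails at once if the carrier is lifted (8 mm) or tipped (z of carrier in the frame of channel above 0.02 m or angle between carrier's own z axis and vertical above 0.2 rad).
It fails at once if the jar, lens tube or tweezers are moved more than 12 mm or knocked over (distance of any of jar, lens_tube, tweezers from where it was at the start of the episode above 0.012 m or angle between any of jar, lens_tube's own z axis and vertical above 0.3 rad).
It also fails if it takes over 51 s, if anything falls off the work surface, if the arm or the gripper's body presses on something with over 40 N, if the wrist force passes 120 N, or if a joint passes its speed limit or range.

## Robot

A 7-joint arm with a two-finger parallel gripper is mounted at the origin on the work surface. World frame = base frame: x ahead of the robot, y to its left, z up, the work surface at z = 0. Lengths are in mm, angles in rad, forces in N, time in s.
With the tool pointing down it reaches from about 400 to 875 mm from the base axis. Payload 4.4 kg.
Tool frame: the origin (TCP) lies on the centre line of the jaws, within the pads' length; the fingertips stand ctrl.nose_length ahead of it and the grasp point (between the pads) lies 6 mm ahead of it (ctrl.nose_length is the distance from the TCP to the fingertips, in mm); z points along the fingers, y is the direction in which the jaws open and shut (so a half turn about z gives the same grasp; the last joint's range is limited). The gripper opens to 85 mm and grips with 20 to 120 N. Pads are 22 mm wide; open, the fingers measure 114 mm over their backs; the gripper's body (76 mm by 85 mm) begins 54 mm behind the grasp point. The pads swing forward as they close: fully open they stand 13 mm farther back than shut.
Start: joints at [-1.341, 0.628, 0.038, 1.517, -0.027, 0.996, -0.02], TCP at [189.455, 621.791, 256.313] pointing down, gripper open.
Joint ranges: [-3.06, 3.06], [-0.37, 2.12], [-1.25, 1.32], [0.18, 2.47], [-1.1, 4.24], [0.23, 1.98], [-2.94, 2.94]. Speed limits (rad/s): [2.57, 2.57, 3.14, 3.14, 3.14, 3.14, 3.14].

## Interface

Orientations are given as [roll, pitch, yaw] about the fixed x, y, z axes, in that order (R = Rz(yaw) Ry(pitch) Rx(roll)).
In Python, from cell import ctrl, vision gives the robot as it stands. The module is installed in compiled form; this text tells all that it offers.
- The arm moves only by the shell command python3 -m inch 'ROWS'. ROWS is a JSON object of lists of equal length, an entry for each row: "travel": the shift along the tool's x, y, z in cm, a list of three; "twist": the turn about the tool's z in degrees; "fingers": the finger opening in cm, from 0 to 8.54. A call has exactly 10 rows; each row is the pose to reach, as a shift and turn from the pose commanded when the call began, along the tool's axes at that moment; what a row does not reach only later rows make up. A row lasts 1/12 s, in which the tool goes at most 41.7 mm and 7.16 degrees, less where a joint would pass 70% of its speed; a pose out of reach is approached as far as the arm can. A call with a gripper value outside its range is refused whole. The fingers move at their own pace and stop on an object; the grip force is fixed at half the most. Time passes only in rows, so rows that repeat a pose let the fingers close, or fill a call up. It gives the time, the measured TCP pose, the force and the opening at its end, in the units of the state.
- ctrl.read_state(): the state, without advancing time (a new reading comes with each control period).
- vision.get_image(name): name is "scene" or "top"; returns a dict with "frame" (400x640x3 uint8, red, green, blue), "fx", "fy", "cx", "cy" (pixels), "position" and "orientation" of the camera in the world. Camera axes: x right, y down, z forward; pixel columns grow to the right and rows downward; lengths in mm; the calibration is good to about 2 mm. A picture is of the moment at which its call begins. There is no depth.
- ctrl.finish_job(): hands the job in, once; it reports no verdict.
The state is a dict: "clock": time; "qpos": joint angles; "qd": joint speeds; "tau": joint torques, N m; "eef_pos": TCP position; "tool_rot": TCP orientation; "force": force on the tool from outside, world axes, zero at the start; "torque": the same for the moment, N m; "width": finger opening in mm.
Only numpy, scipy, OpenCV 4.12 (cv2) and the standard library are available. Lean on these libraries where they do the work, as an engineer would, in place of code of your own. Each camera call takes 0.05 s, during which the arm holds its last target.

## Working session

There is one attempt and no reset: what is moved stays moved. The work goes in short steps, Python scripts to look and compute and a shell command to move; the robot and the scene stay as the last step left them, time stands still between calls to the robot, and variables do not carry over. Pictures are saved under pics/ and viewed, and the job is handed in when it is done.

```bash
mkdir -p pics
cat > h.py <<'E'
from cell import ctrl, vision
import numpy as np, cv2
from scipy.spatial.transform import Rotation as R
def grab(n):
    d=vision.get_image(n); return d
def campose(d):
    o=np.array(d['orientation'],float)
    Rm=o if o.shape==(3,3) else (R.from_euler('xyz',o).as_matrix())
    return Rm,np.array(d['position'],float)
def ray(d,u,v,z):
    Rm,p=campose(d)
    r=Rm@np.array([(u-d['cx'])/d['fx'],(v-d['cy'])/d['fy'],1])
    return p+r*(z-p[2])/r[2]
def proj(d,P):
    Rm,p=campose(d)
    c=Rm.T@(np.array(P,float)-p)
    return np.array([d['fx']*c[0]/c[2]+d['cx'],d['fy']*c[1]/c[2]+d['cy']])
def save(d,f): cv2.imwrite('pics/'+f,d['frame'][:,:,::-1])
E
python3 - <<'E'
from h import *
import pickle
s=ctrl.read_state(); print(s, ctrl.nose_length)
for n in('scene','top'):
    d=grab(n); save(d,n+'0.png'); pickle.dump(d,open(n+'0.pkl','wb'))
    print(n,{k:v for k,v in d.items() if k!='frame'})
E
```

```text
{'clock': 0.0, 'qpos': array([-1.34079685,  0.62935581,  0.03845474,  1.51837003, -0.02699745,
        0.99629859, -0.02003156]), 'qd': array([ 1.90697985e-04,  8.29668290e-04,  1.02314419e-03, -1.50748060e-03,
       -1.71063364e-03,  2.48941464e-05, -7.29614692e-04]), 'tau': array([-3.85134890e-04, -5.63408625e+01,  1.22638173e+00, -1.93450338e+01,
        1.10350846e-02,  1.03152005e-02, -4.90215569e-06]), 'eef_pos': array([189.28859816, 621.22191882, 255.38235609]), 'tool_rot': array([-3.13967961e+00,  3.55757061e-05,  2.84575265e+00]), 'force': array([-0.04867262, -0.15403801,  0.30325019]), 'torque': array([ 0.04487944, -0.03463073,  0.02036451]), 'width': 85.20683332451108} 25.0
scene {'fx': 413.3456714032044, 'fy': 413.3456714032044, 'cx': 315.41186995287484, 'cy': 201.68418218822293, 'position': array([ 917.83813886, -468.29688174,  657.53237761]), 'orientation': array([-2.38169346,  0.00651923,  0.603156  ])}
top {'fx': 450.3126094326043, 'fy': 450.3126094326043, 'cx': 323.3834474625088, 'cy': 200.82735971174327, 'position': array([535.6527372 ,   1.92239642, 984.11886573]), 'orientation': array([-3.08369194,  0.00996755, -1.5510407 ])}
```

View pics/scene0.png

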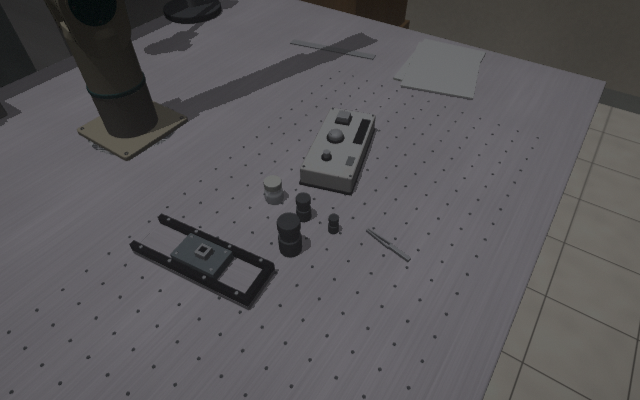

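View pics/top0.png

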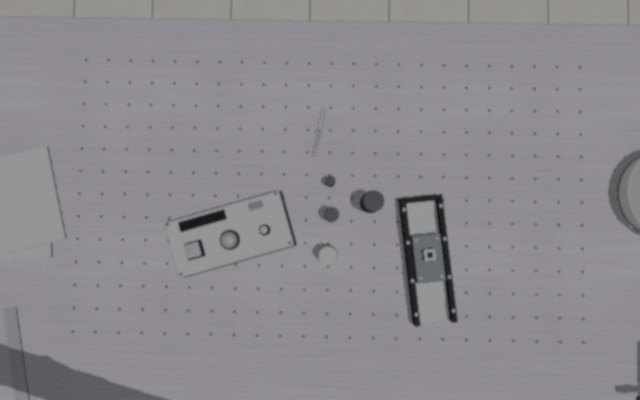

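The top view shows the tester at about (230,235), with keys at (194,250), (229,240) and (264,230). The channel runs from (435,322) up to its stop at (420,198), and the carrier is at (429,258). The jar is at (328,255), and the three tube look-alikes are at (371,201) large, (331,214) middle and (329,181) small. In the scene view the keys are at (343,118), (336,135) and (326,156). I'll crop in on these next.

Run:
```python
from h import *
import pickle
t=pickle.load(open('top0.pkl','rb')); s=pickle.load(open('scene0.pkl','rb'))
a=cv2.resize(t['frame'][180:290,160:300],None,fx=4,fy=4,interpolation=cv2.INTER_CUBIC)
b=cv2.resize(s['frame'][100:200,290:390],None,fx=4,fy=4,interpolation=cv2.INTER_CUBIC)[:400]
c=cv2.resize(t['frame'][185:335,380:480],None,fx=4,fy=4,interpolation=cv2.INTER_CUBIC)
for n,i in zip('abc',(a,b,c)):
    i=np.clip(i*1.7,0,255).astype(np.uint8); cv2.imwrite(f'pics/crop_{n}.png',i[:,:,::-1])
# tester top white mask / carrier mask
hsv=cv2.cvtColor(t['frame'],cv2.COLOR_RGB2HSV)
for uv in [(210,255),(255,245),(100,300),(429,275),(421,218),(432,300),(405,260),(424,240)]: print(uv,t['frame'][uv[1],uv[0]])
```

```text
(210, 255) [149 149 150]
(255, 245) [150 150 152]
(100, 300) [145 142 147]
(429, 275) [102 109 114]
(421, 218) [149 148 150]
(432, 300) [150 150 150]
(405, 260) [58 55 60]
(424, 240) [101 108 112]
```

View pics/crop_a.png

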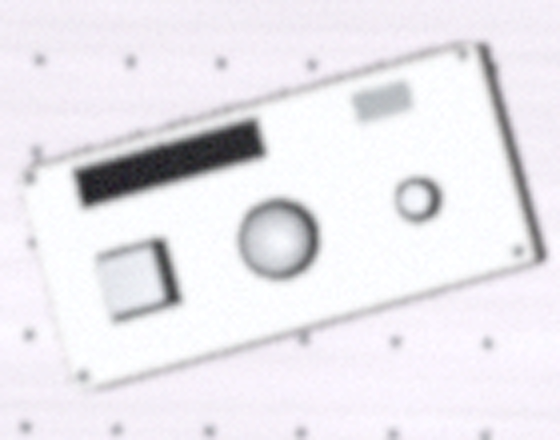

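View pics/crop_b.png

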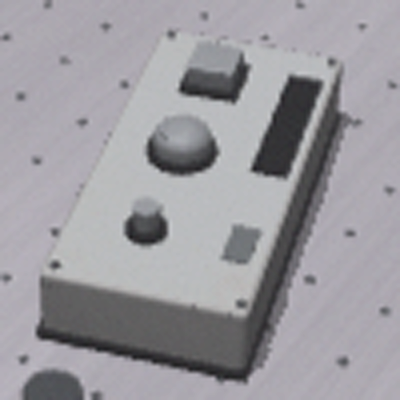

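View pics/crop_c.png

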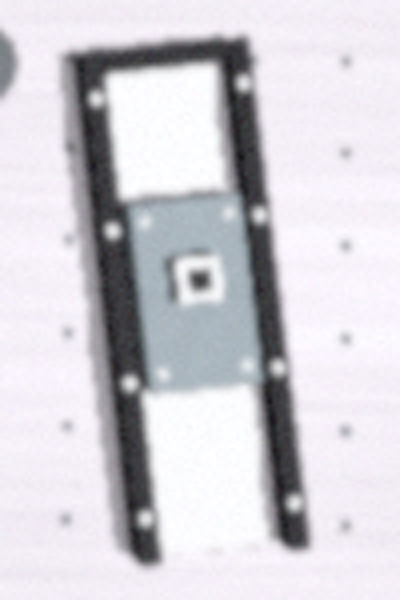

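The domed key is the middle one, at (229.7,239.8) in the top view and (335.5,135) in the scene view. The square key is at (194,250) and the small key at (264,230). The carrier lies between the rails at about (429,258). Next I'll measure positions.

```bash
cat > m.py <<'E'
from h import *
import pickle
t=pickle.load(open('top0.pkl','rb')); s=pickle.load(open('scene0.pkl','rb'))
g=cv2.cvtColor(t['frame'],cv2.COLOR_RGB2GRAY)
# dome collar (dark ring)
m=np.zeros_like(g); m[225:256,214:246]=(g[225:256,214:246]<140)*255
cs,_=cv2.findContours(m,cv2.RETR_EXTERNAL,cv2.CHAIN_APPROX_NONE); c=max(cs,key=cv2.contourArea)
(u,v),r=cv2.minEnclosingCircle(c); mo=cv2.moments(c)
print('top dome',u,v,r,mo['m10']/mo['m00'],mo['m01']/mo['m00'])
for z in(50,58,71): print(z,ray(t,u,v,z).round(1))
# scene check
gs=cv2.cvtColor(s['frame'],cv2.COLOR_RGB2GRAY)
for z in (50,60,71):
    P=ray(t,u,v,z); print('scene proj',z,proj(s,P).round(1))
# carrier: bluish grey
f=t['frame'].astype(int); m=((f[:,:,2]-f[:,:,0]>6)&(g>85)&(g<135)).astype(np.uint8)*255
m2=np.zeros_like(m); m2[190:330,395:460]=m[190:330,395:460]
m2=cv2.morphologyEx(m2,cv2.MORPH_CLOSE,np.ones((3,3)))
cs,_=cv2.findContours(m2,cv2.RETR_EXTERNAL,cv2.CHAIN_APPROX_NONE); c=max(cs,key=cv2.contourArea)
pw=np.array([ray(t,*p[0],36)[:2] for p in c],np.float32)
print('carrier rect',cv2.minAreaRect(pw))
# channel dark outer: top of rails z=32
m=np.zeros_like(g); m[188:330,392:462]=(g[188:330,392:462]<85)*255
cs,_=cv2.findContours(m,cv2.RETR_EXTERNAL,cv2.CHAIN_APPROX_NONE); c=max(cs,key=cv2.contourArea)
pw=np.array([ray(t,*p[0],32)[:2] for p in c],np.float32)
rc=cv2.minAreaRect(pw); print('channel',rc, cv2.boxPoints(rc).round(1).tolist())
# screw heads on rails (crop c coords /4 + offset), z=32
for n,q in {'L':[(97,97),(112,230),(130,383),(145,517)],'R':[(243,82),(260,215),(277,368),(294,502)],'corner':[(143,220),(228,212),(162,373),(247,365)],'mount':[(200,280)]}.items():
    z=dict(L=32,R=32,corner=36,mount=52)[n]
    print(n,[ray(t,380+x/4-.4,185+y/4-.4,z)[:2].round(1).tolist() for x,y in q])
for n,q in dict(jar=(328,255,55),big=(371,201,60),mid=(331,214,60),small=(329,181,30)).items(): print(n,ray(t,*q).round())
# tester keys
for q in [(194,250),(264,230)]: print('key',ray(t,*q,69).round(1))
E
python3 m.py
```

```text
top dome 229.5 239.2058868408203 11.347479820251465 229.4972602739726 239.28721461187214
50 [506.2 205.2  50. ]
58 [506.5 203.5  58. ]
71 [506.9 200.7  71. ]
scene proj 50 [335.2 137.3]
scene proj 60 [334.9 134.5]
scene proj 71 [334.6 131.2]
carrier rect ((475.6486511230469, -209.07687377929688), (98.6702880859375, 58.19798278808594), 6.841791152954102)
channel ((472.6153564453125, -203.6206817626953), (268.1745300292969, 100.18820190429688), 7.121617794036865) [[333.3999938964844, -170.5], [345.79998779296875, -270.0], [611.9000244140625, -236.6999969482422], [599.5, -137.3000030517578]]
L [[576.9, -157.8], [507.1, -166.3], [427.6, -176.4], [358.5, -184.8]]
R [[586.3, -234.6], [516.5, -243.8], [436.9, -253.0], [367.9, -262.1]]
corner [[512.8, -181.7], [517.8, -226.1], [433.5, -192.2], [438.6, -236.4]]
mount [[483.0, -208.1]]
jar [478.   1.  55.]
big [591. -86.  60.]
mid [562.  -4.  60.]
small [633.   1.  30.]
key [483.6 272.6  69. ]
key [526.9 131.5  69. ]
```

```bash
cat > go.py <<'E'
import sys
from h import *
s=ctrl.read_state(); tgt=np.array(eval(sys.argv[1]),float)
Rm=R.from_euler('xyz',s['tool_rot']).as_matrix()
d=tgt-s['eef_pos']
yaw=s['tool_rot'][2]
print('t',s['clock'],'pos',s['eef_pos'].round(1),'rot',s['tool_rot'].round(3),'q',s['qpos'].round(2),'F',s['force'].round(2),'w',round(s['width'],1))
print('travel cm',(Rm.T@d/10).round(2),'d',d.round(1))
if len(sys.argv)>2: print('twist deg',np.degrees((yaw-float(sys.argv[2])+np.pi)%(2*np.pi)-np.pi).round(2))
E
python3 go.py '[506.3,203.5,140]' 3.265
```

```text
t 0.1 pos [189.3 621.3 255.5] rot [-3.14   0.     2.846] q [-1.34  0.63  0.04  1.52 -0.03  1.   -0.02] F [ 0.04 -0.06  0.07] w 85.2
travel cm [-42.5 -30.7  11.6] d [ 317.  -417.8 -115.5]
twist deg -24.02
```

```bash
python3 -m inch '{"travel":[[-1,-0.7,0],[-3,-2.2,0],[-6,-4.3,0],[-9,-6.5,0],[-12,-8.7,0],[-15,-10.8,0],[-18,-13,0],[-21,-15.2,0],[-23,-16.6,0],[-24,-17.3,0]],"twist":[-1,-3,-6,-9,-12,-15,-18,-21,-23,-24],"fingers":[0,0,0,0,0,0,0,0,0,0]}'; python3 go.py '[506.3,203.5,140]' 3.265
```

```text
clock: 0.93
eef_pos: [371.4, 382.0, 256.0]
tool_rot: [-3.139, 0.0, -3.023]
force: [-0.4, 0.2, 0.4]
width: 0.2
t 0.9333 pos [371.4 382.  256. ] rot [-3.139  0.    -3.023] q [-0.8   0.46 -0.07  1.84  0.05  0.84  0.79] F [-0.4   0.22  0.37] w 0.2
travel cm [-11.28 -19.29  11.66] d [ 134.9 -178.5 -116. ]
twist deg -0.25
```

```bash
python3 -m inch '{"travel":[[-0.5,-1,0],[-2,-3.3,1],[-4,-6.6,2.5],[-6,-10,4],[-8,-13.3,6],[-9.5,-16.3,8],[-10.6,-18.2,10],[-11.1,-19,11.2],[-11.3,-19.3,11.6],[-11.3,-19.3,11.6]],"twist":[0,0,0,0,0,0,0,0,0,0],"fingers":[0,0,0,0,0,0,0,0,0,0]}'; python3 go.py '[506.3,203.5,97]' 3.265
python3 - <<'E'
from h import *
for n in('scene','top'):
    d=grab(n); st=ctrl.read_state(); tip=st['eef_pos']-[0,0,25]; print(n,'tip px',proj(d,tip).round(),'dome',proj(d,[506.3,203.5,71]).round())
    u,v=(270,80) if n=='scene' else (160,170)
    i=cv2.resize(d['frame'][v:v+130,u:u+150],None,fx=4,fy=4,interpolation=cv2.INTER_CUBIC); cv2.imwrite(f'pics/over_{n}.png',np.clip(i*1.5,0,255).astype(np.uint8)[:,:,::-1])
E
```

```text
clock: 1.77
eef_pos: [503.7, 209.2, 139.3]
tool_rot: [3.141, -0.002, -3.018]
force: [0.3, 0.6, 1.0]
width: 0.0
t 1.7667 pos [503.7 209.2 139.3] rot [ 3.141e+00 -2.000e-03 -3.018e+00] q [-0.4   0.64 -0.07  1.92  0.07  0.59  1.18] F [0.27 0.55 0.99] w 0.0
travel cm [-0.19 -0.6   4.23] d [  2.6  -5.7 -42.3]
twist deg -0.02
scene tip px [336. 113.] dome [335. 131.]
top tip px [219. 241.] dome [228. 239.]
```

View pics/over_scene.png

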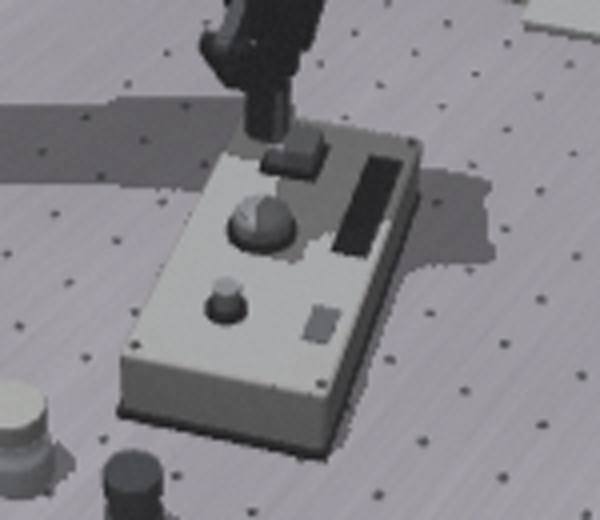

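View pics/over_top.png

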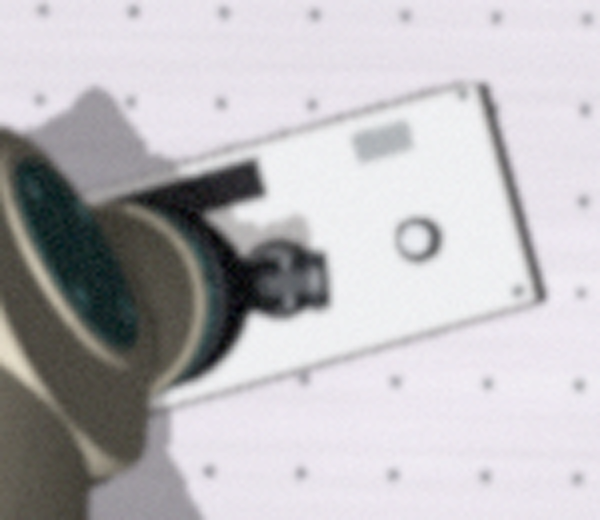

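The scene view puts the fingertips at (336,114), as projected, just above the dome at (335,131). The tool was still settling sideways. I'll go down partway and re-read the pose.

```bash
python3 -m inch '{"travel":[[0,0,0.3],[0,0,0.8],[0,0,1.3],[0,0,1.8],[0,0,2.3],[0,0,2.7],[0,0,3],[0,0,3],[0,0,3],[0,0,3]],"twist":[0,0,0,0,0,0,0,0,0,0],"fingers":[0,0,0,0,0,0,0,0,0,0]}'; python3 go.py '[506.3,203.5,95]' 3.265
```

```text
clock: 2.7
eef_pos: [504.6, 208.7, 110.4]
tool_rot: [3.141, 0.0, -3.019]
force: [0.5, -0.1, -0.8]
width: -0.1
t 2.7 pos [504.6 208.7 110.4] rot [ 3.141  0.    -3.019] q [-0.41  0.69 -0.06  1.93  0.08  0.52  1.18] F [ 0.53 -0.11 -0.82] w -0.1
travel cm [-0.11 -0.54  1.54] d [  1.7  -5.2 -15.4]
twist deg -0.03
```

```bash
python3 -m inch '{"travel":[[-0.1,-0.3,0],[-0.1,-0.5,0],[-0.1,-0.5,0.2],[-0.1,-0.5,0.4],[-0.1,-0.5,0.6],[-0.1,-0.5,0.8],[-0.1,-0.5,1],[-0.1,-0.5,1.1],[-0.1,-0.5,1.1],[-0.1,-0.5,1.1]],"twist":[0,0,0,0,0,0,0,0,0,0],"fingers":[0,0,0,0,0,0,0,0,0,0]}'; python3 go.py '[506.3,203.5,95]' 3.265
```

```text
clock: 3.53
eef_pos: [506.0, 203.9, 99.2]
tool_rot: [-3.142, -0.0, -3.018]
force: [0.4, -0.1, 0.5]
width: 0.1
t 3.5333 pos [506.  203.9  99.2] rot [-3.142 -0.    -3.018] q [-0.4   0.71 -0.06  1.94  0.08  0.5   1.18] F [ 0.4  -0.09  0.48] w 0.1
travel cm [-0.03 -0.04  0.42] d [ 0.3 -0.4 -4.2]
twist deg -0.01
```

```bash
python3 -m inch '{"travel":[[0,0,0.1],[0,0,0.2],[0,0,0.25],[0,0,0.3],[0,0,0.35],[0,0,0.4],[0,0,0.45],[0,0,0.5],[0,0,0.5],[0,0,0.5]],"twist":[0,0,0,0,0,0,0,0,0,0],"fingers":[0,0,0,0,0,0,0,0,0,0]}'; python3 go.py '[506.3,203.5,94]' 3.265
```

```text
clock: 4.37
eef_pos: [506.0, 203.8, 94.4]
tool_rot: [3.142, 0.0, -3.019]
force: [-0.8, -0.6, 3.3]
width: -0.1
t 4.3667 pos [506.  203.8  94.4] rot [ 3.142  0.    -3.019] q [-0.4   0.72 -0.06  1.94  0.08  0.49  1.18] F [-0.8  -0.61  3.29] w -0.1
travel cm [-0.02 -0.04  0.04] d [ 0.3 -0.3 -0.4]
twist deg -0.02
```

Contact, with 3.3 N upward. I'll go 2 mm further and hold for over a second.

```bash
python3 -m inch '{"travel":[[0,0,0.1],[0,0,0.2],[0,0,0.2],[0,0,0.2],[0,0,0.2],[0,0,0.2],[0,0,0.2],[0,0,0.2],[0,0,0.2],[0,0,0.2]],"twist":[0,0,0,0,0,0,0,0,0,0],"fingers":[0,0,0,0,0,0,0,0,0,0]}'; python3 -m inch '{"travel":[[0,0,0],[0,0,0],[0,0,0],[0,0,0],[0,0,0],[0,0,0],[0,0,0],[0,0,0],[0,0,0],[0,0,0]],"twist":[0,0,0,0,0,0,0,0,0,0],"fingers":[0,0,0,0,0,0,0,0,0,0]}'
python3 - <<'E'
from h import *
d=grab('scene'); u,v=270,80
i=cv2.resize(d['frame'][v:v+130,u:u+150],None,fx=4,fy=4,interpolation=cv2.INTER_CUBIC); cv2.imwrite('pics/touch.png',np.clip(i*1.5,0,255).astype(np.uint8)[:,:,::-1])
E
```

```text
clock: 5.2
eef_pos: [506.1, 203.8, 92.4]
tool_rot: [3.142, 0.0, -3.019]
force: [-1.5, -0.4, 5.7]
width: 0.1
clock: 6.03
eef_pos: [506.1, 203.8, 92.4]
tool_rot: [3.142, 0.0, -3.019]
force: [-1.3, 0.1, 5.4]
width: 0.2
```

View pics/touch.png

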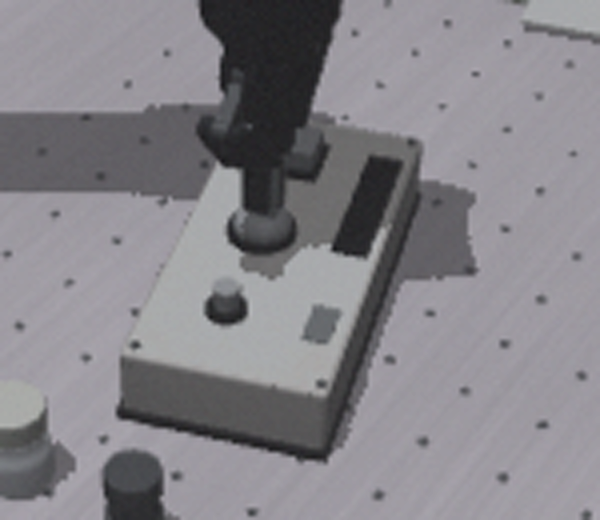

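The fingertips are resting on the dome at (336,134) in full-frame pixels, with 5.5 N held for over a second, clear of both other keys. Now I'll lift off and go across.

```bash
python3 -m inch '{"travel":[[0,0,-0.5],[0,0,-1.5],[0,0,-3],[0,0,-5],[0,0,-7],[0,0,-9],[0,0,-11],[0,0,-12.5],[0,0,-13],[0,0,-13]],"twist":[0,0,0,0,0,0,0,0,0,0],"fingers":[0,0,0,0,0,0,0,0,0,0]}'; python3 go.py '[391,-219.6,150]' 3.265
```

```text
clock: 6.92
eef_pos: [506.8, 204.1, 223.8]
tool_rot: [3.141, 0.003, -3.019]
force: [-0.4, 1.0, 0.9]
width: -0.2
t 6.9167 pos [506.8 204.1 223.8] rot [ 3.141e+00  3.000e-03 -3.019e+00] q [-0.38  0.52 -0.08  1.85  0.05  0.77  1.21] F [-0.41  0.98  0.91] w -0.2
travel cm [ 16.71 -40.64   7.3 ] d [-115.8 -423.7  -73.8]
twist deg -0.02
```

```bash
python3 -m inch '{"travel":[[0.4,-1,0],[1.2,-3,0],[2.5,-6,0],[3.7,-9,0],[5,-12,0],[6.2,-15,0],[7.4,-18,0],[8.6,-21,0],[9.5,-23,0],[9.9,-24,0]],"twist":[0,0,0,0,0,0,0,0,0,0],"fingers":[0,0,0,0,0,0,0,0,0,0]}'; python3 -m inch '{"travel":[[0.3,-0.7,0],[1,-2.5,0],[2,-5,0],[3,-7.5,0],[4.2,-10.3,0],[5.2,-13,0],[6,-15,1],[6.5,-16.2,2],[6.8,-16.6,3],[6.8,-16.6,3.5]],"twist":[0,0,0,0,0,0,0,0,0,0],"fingers":[0,0,0,0,0,0,0,0,0,0]}'; python3 go.py '[391,-219.6,110]' 3.265
```

```text
clock: 7.75
eef_pos: [434.4, -50.2, 221.2]
tool_rot: [-3.141, -0.004, -3.023]
force: [0.3, 0.4, 0.6]
width: 0.0
clock: 8.58
eef_pos: [389.4, -219.9, 185.9]
tool_rot: [3.14, -0.002, -3.02]
force: [0.0, -0.2, -0.5]
width: -0.3
t 8.5833 pos [ 389.4 -219.9  185.9] rot [ 3.14e+00 -2.00e-03 -3.02e+00] q [ 0.5   0.46 -0.06  2.13  0.05  0.55  2.09] F [ 0.02 -0.22 -0.47] w -0.3
travel cm [-0.18 -0.    7.59] d [  1.6   0.3 -75.9]
twist deg -0.09
```

```bash
python3 -m inch '{"travel":[[-0.1,0,0.5],[-0.1,0,1.5],[-0.1,0,3],[-0.1,0,4.5],[-0.1,0,6],[-0.1,0,7.5],[-0.1,0,8.8],[-0.1,0,9.5],[-0.1,0,9.5],[-0.1,0,9.5]],"twist":[0,0,0,0,0,0,0,0,0,0],"fingers":[0,0,0,0,0,0,0,0,0,0]}'; python3 go.py '[391,-219.6,46]' 3.265
python3 - <<'E'
from h import *
for n in('scene','top'):
    d=grab(n); st=ctrl.read_state(); tip=st['eef_pos']-[0,0,25]; print(n,'tip px',proj(d,tip).round(),'rear',proj(d,[426,-215.3,36]).round())
    u,v=(120,170) if n=='scene' else (380,205)
    i=cv2.resize(d['frame'][v:v+130,u:u+150],None,fx=4,fy=4,interpolation=cv2.INTER_CUBIC); cv2.imwrite(f'pics/ch_{n}.png',np.clip(i*1.5,0,255).astype(np.uint8)[:,:,::-1])
E
```

```text
clock: 9.42
eef_pos: [391.6, -218.7, 92.3]
tool_rot: [3.141, -0.0, -3.017]
force: [0.6, -0.8, 0.5]
width: -0.3
t 9.4167 pos [ 391.6 -218.7   92.3] rot [ 3.141 -0.    -3.017] q [ 0.47  0.65 -0.04  2.2   0.08  0.3   2.06] F [ 0.58 -0.81  0.54] w -0.3
travel cm [ 0.07 -0.09  4.63] d [ -0.6  -0.9 -46.3]
twist deg 0.07
scene tip px [162. 224.] rear [180. 242.]
top tip px [437. 301.] rear [431. 282.]
```

View pics/ch_scene.png

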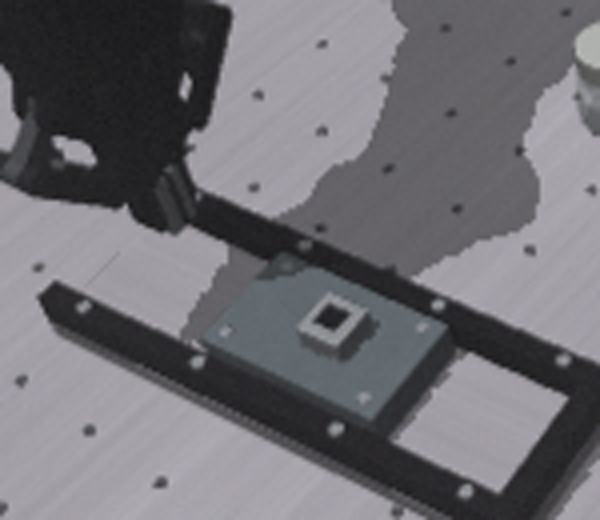

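View pics/ch_top.png

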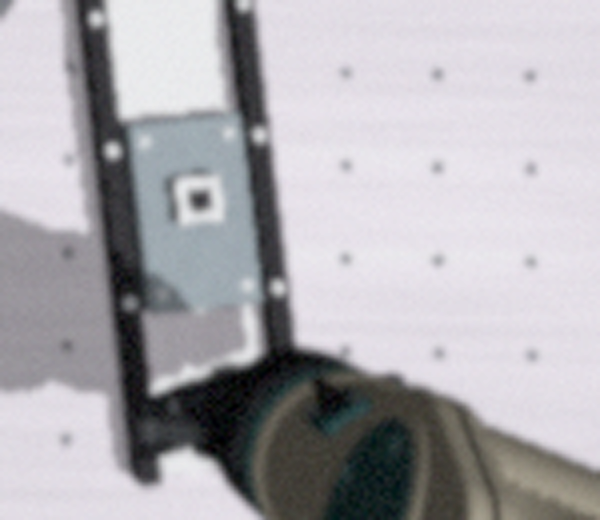

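The tips are behind the carrier, at scene (162,224), between the rails, and the carrier hasn't moved. Joint 6 is near its lower limit, so I'll edge forward a little while going down.

```bash
python3 go.py '[402,-218.2,48]' 3.265; python3 -m inch '{"travel":[[-0.3,0,0],[-0.7,0.1,0.3],[-1,0.1,0.8],[-1,0.1,1.4],[-1,0.1,2],[-1,0.1,2.5],[-1,0.1,2.8],[-1,0.1,3],[-1,0.1,3],[-1,0.1,3]],"twist":[0,0,0,0,0,0,0,0,0,0],"fingers":[0,0,0,0,0,0,0,0,0,0]}'; python3 go.py '[402,-218.2,48]' 3.265
```

```text
t 9.5167 pos [ 391.8 -219.3   92.9] rot [-3.141e+00  1.000e-03 -3.018e+00] q [ 0.47  0.64 -0.04  2.2   0.08  0.3   2.06] F [-0.38 -0.61  0.98] w 0.4
travel cm [-1.02 -0.01  4.49] d [ 10.2   1.1 -44.9]
twist deg 0.02
clock: 10.35
eef_pos: [400.8, -217.3, 62.2]
tool_rot: [3.141, -0.0, -3.019]
force: [0.6, -0.5, -0.3]
width: -0.1
t 10.35 pos [ 400.8 -217.3   62.2] rot [ 3.141 -0.    -3.019] q [ 0.46  0.71 -0.04  2.19  0.11  0.24  2.02] F [ 0.58 -0.47 -0.34] w -0.1
travel cm [-0.11 -0.11  1.42] d [  1.2  -0.9 -14.2]
twist deg -0.03
```

```bash
python3 -m inch '{"travel":[[-0.1,0,0],[-0.3,0,0],[-0.5,-0.1,0],[-0.7,-0.1,0],[-0.8,-0.1,0],[-0.8,-0.1,0],[-0.8,-0.1,0],[-0.8,-0.1,0],[-0.8,-0.1,0],[-0.8,-0.1,0]],"twist":[0,0,0,0,0,0,0,0,0,0],"fingers":[0,0,0,0,0,0,0,0,0,0]}'; python3 go.py '[410,-217.6,54]' 3.265;  python3 -c "
from cell import ctrl;print(ctrl.read_state()['qpos'].round(4))"
```

```text
clock: 11.18
eef_pos: [408.9, -217.3, 62.3]
tool_rot: [3.142, -0.0, -3.019]
force: [-0.4, -0.5, -0.4]
width: 0.1
t 11.1833 pos [ 408.9 -217.3   62.3] rot [ 3.142 -0.    -3.019] q [ 0.46  0.72 -0.04  2.17  0.11  0.25  2.01] F [-0.39 -0.52 -0.4 ] w 0.1
travel cm [-0.11 -0.05  0.83] d [ 1.1 -0.3 -8.3]
twist deg -0.02
[ 0.4562  0.7172 -0.0417  2.1732  0.1098  0.2533  2.0122]
```

```bash
python3 -m inch '{"travel":[[0,0,0.1],[0,0,0.2],[0,0,0.3],[0,0,0.4],[0,0,0.5],[0,0,0.6],[0,0,0.65],[0,0,0.65],[0,0,0.65],[0,0,0.65]],"twist":[0,0,0,0,0,0,0,0,0,0],"fingers":[0,0,0,0,0,0,0,0,0,0]}'; python3 go.py '[410,-217.6,48]' 3.265;  python3 -c "
from cell import ctrl;print(ctrl.read_state()['qpos'].round(4))"
python3 - <<'E'
from h import *
d=grab('scene'); u,v=120,170
i=cv2.resize(d['frame'][v:v+130,u:u+150],None,fx=4,fy=4,interpolation=cv2.INTER_CUBIC); cv2.imwrite('pics/ch2.png',np.clip(i*1.5,0,255).astype(np.uint8)[:,:,::-1])
E
```

```text
clock: 12.02
eef_pos: [409.0, -217.3, 55.8]
tool_rot: [-3.142, 0.0, -3.019]
force: [0.0, -1.0, 0.1]
width: 0.2
t 12.0167 pos [ 409.  -217.3   55.8] rot [-3.142  0.    -3.019] q [ 0.46  0.73 -0.05  2.17  0.15  0.24  1.97] F [ 0.02 -1.    0.12] w 0.2
travel cm [-0.1  -0.04  0.78] d [ 1.  -0.3 -7.8]
twist deg -0.02
[ 0.4633  0.7308 -0.0522  2.1746  0.1474  0.2393  1.975 ]
```

View pics/ch2.png

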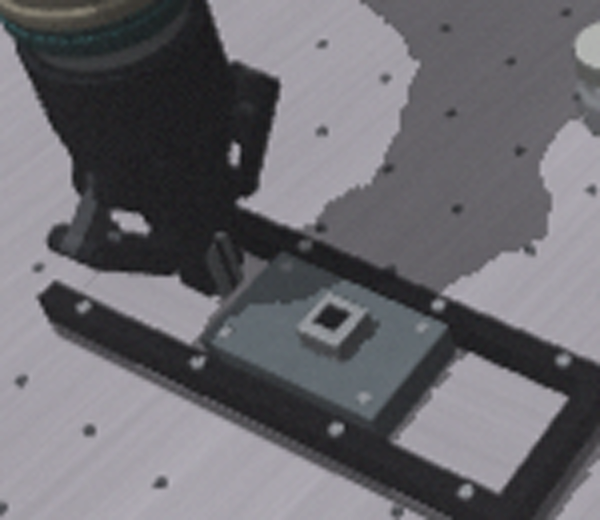

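The fingertip is just behind the carrier's rear face, at scene (178,240). The IK is holding joint 6 off its limit by turning joints 3 and 5, so I'll go a little lower.

```bash
python3 -m inch '{"travel":[[0,0,0],[0,0,0.1],[0,0,0.1],[0,0,0.2],[0,0,0.2],[0,0,0.3],[0,0,0.3],[0,0,0.4],[0,0,0.4],[0,0,0.4]],"twist":[0,0,0,0,0,0,0,0,0,0],"fingers":[0,0,0,0,0,0,0,0,0,0]}'; python3 go.py '[410,-217.6,48]' 3.265;  python3 -c "
from cell import ctrl;print(ctrl.read_state()['qpos'].round(4))"
```

```text
clock: 12.9
eef_pos: [408.9, -217.3, 51.8]
tool_rot: [3.141, -0.0, -3.018]
force: [0.6, -0.2, -0.9]
width: -0.3
t 12.9 pos [ 408.9 -217.3   51.8] rot [ 3.141 -0.    -3.018] q [ 0.48  0.74 -0.08  2.18  0.24  0.24  1.88] F [ 0.55 -0.19 -0.88] w -0.3
travel cm [-0.1  -0.05  0.38] d [ 1.1 -0.3 -3.8]
twist deg -0.02
[ 0.4846  0.7397 -0.0834  2.175   0.2427  0.2354  1.8806]
```

```bash
python3 -m inch '{"travel":[[-0.1,0,0.1],[-0.3,0,0.2],[-0.5,0,0.3],[-0.7,0,0.3],[-0.9,0,0.3],[-1.1,0,0.3],[-1.3,0,0.3],[-1.5,0,0.3],[-1.7,0,0.3],[-1.8,0,0.3]],"twist":[0,0,0,0,0,0,0,0,0,0],"fingers":[0,0,0,0,0,0,0,0,0,0]}'; python3 go.py '[483,-208.5,48]' 3.265
python3 - <<'E'
from h import *
print(ctrl.read_state()['qpos'].round(3))
d=grab('scene'); u,v=120,170
i=cv2.resize(d['frame'][v:v+130,u:u+150],None,fx=4,fy=4,interpolation=cv2.INTER_CUBIC); cv2.imwrite('pics/ch3.png',np.clip(i*1.5,0,255).astype(np.uint8)[:,:,::-1])
E
```

```text
clock: 13.73
eef_pos: [427.3, -215.0, 48.8]
tool_rot: [3.142, 0.0, -3.018]
force: [-1.5, -0.6, -1.4]
width: -0.1
t 13.7333 pos [ 427.3 -215.    48.8] rot [ 3.142  0.    -3.018] q [ 0.47  0.75 -0.09  2.14  0.24  0.26  1.86] F [-1.53 -0.63 -1.38] w -0.1
travel cm [-5.61 -0.04  0.08] d [55.7  6.5 -0.8]
twist deg -0.01
[ 0.469  0.754 -0.091  2.136  0.242  0.261  1.863]
```

View pics/ch3.png

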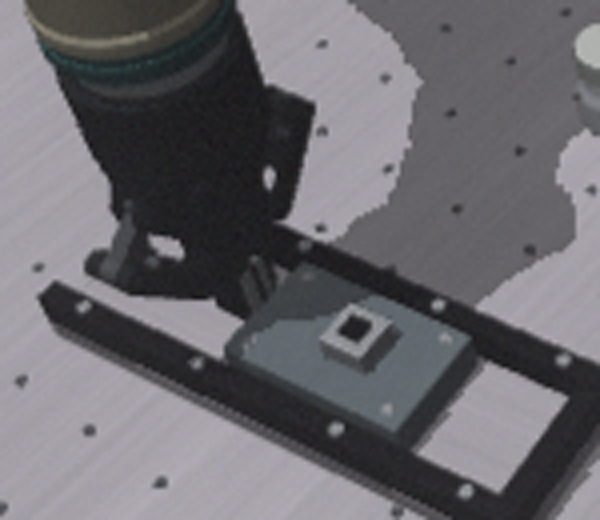

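The carrier is sliding flat; its chip mount moved from crop (333,318) to (358,330). I'll keep pushing.

```bash
python3 -m inch '{"travel":[[-0.3,0,0],[-0.7,0,0],[-1.1,0,0],[-1.5,0,0],[-1.9,0,0],[-2.3,0,0],[-2.7,0,0],[-3.1,0,0],[-3.5,0,0],[-3.8,0,0]],"twist":[0,0,0,0,0,0,0,0,0,0],"fingers":[0,0,0,0,0,0,0,0,0,0]}'; python3 -m inch '{"travel":[[-0.2,0,0],[-0.4,0,0],[-0.6,0,0],[-0.8,0,0],[-1,0,0],[-1.1,0,0],[-1.2,0,0],[-1.3,0,0],[-1.4,0,0],[-1.4,0,0]],"twist":[0,0,0,0,0,0,0,0,0,0],"fingers":[0,0,0,0,0,0,0,0,0,0]}'; python3 go.py '[483,-208.5,48]' 3.265
python3 - <<'E'
from h import *
d=grab('scene'); u,v=150,180
i=cv2.resize(d['frame'][v:v+130,u:u+150],None,fx=4,fy=4,interpolation=cv2.INTER_CUBIC); cv2.imwrite('pics/ch4.png',np.clip(i*1.5,0,255).astype(np.uint8)[:,:,::-1])
E
```

```text
clock: 14.62
eef_pos: [465.3, -210.3, 48.8]
tool_rot: [-3.142, 0.001, -3.018]
force: [-2.3, -0.4, -0.1]
width: -0.0
clock: 15.45
eef_pos: [478.8, -208.6, 48.8]
tool_rot: [-3.142, 0.001, -3.018]
force: [-1.9, 0.8, 1.2]
width: 0.2
t 15.45 pos [ 478.8 -208.6   48.8] rot [-3.142e+00  1.000e-03 -3.018e+00] q [ 0.43  0.78 -0.11  2.02  0.22  0.35  1.84] F [-1.9   0.85  1.2 ] w 0.2
travel cm [-0.42 -0.04  0.08] d [ 4.2  0.1 -0.8]
twist deg -0.01
```

View pics/ch4.png

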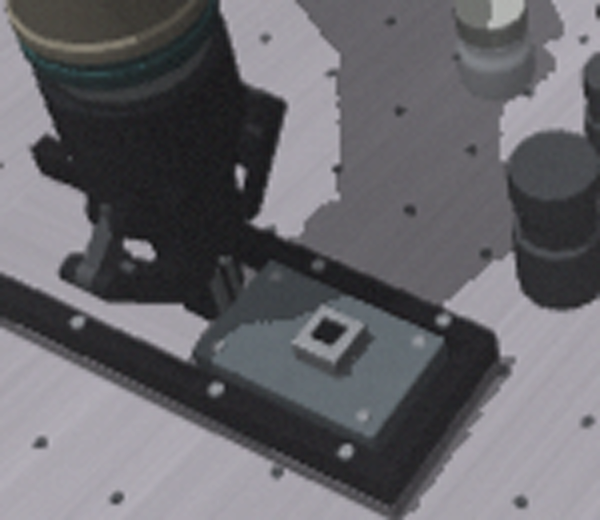

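The carrier's nose is almost at the stop and the force is only the sliding 2 N. I'll press gently until the force rises.

```bash
python3 -m inch '{"travel":[[-0.1,0,0],[-0.15,0,0],[-0.2,0,0],[-0.25,0,0],[-0.3,0,0],[-0.35,0,0],[-0.4,0,0],[-0.4,0,0],[-0.4,0,0],[-0.4,0,0]],"twist":[0,0,0,0,0,0,0,0,0,0],"fingers":[0,0,0,0,0,0,0,0,0,0]}'
```

```text
clock: 16.33
eef_pos: [482.7, -208.1, 48.8]
tool_rot: [-3.142, 0.0, -3.018]
force: [-1.8, 0.0, 1.4]
width: -0.1
```

```bash
python3 -m inch '{"travel":[[-0.05,0,0],[-0.1,0,0],[-0.15,0,0],[-0.2,0,0],[-0.25,0,0],[-0.3,0,0],[-0.3,0,0],[-0.3,0,0],[-0.3,0,0],[-0.3,0,0]],"twist":[0,0,0,0,0,0,0,0,0,0],"fingers":[0,0,0,0,0,0,0,0,0,0]}'
```

```text
clock: 17.17
eef_pos: [483.4, -208.1, 48.7]
tool_rot: [3.141, -0.004, -3.019]
force: [-6.5, -0.9, 5.1]
width: -0.1
```

The TCP has stalled at x = 483.4 with the force rising, so the carrier is on the stop. I'll press a little more, then back off.

```bash
python3 -m inch '{"travel":[[-0.05,0,0],[-0.1,0,0],[-0.15,0,0],[-0.15,0,0],[-0.15,0,0],[-0.15,0,0],[-0.15,0,0],[-0.15,0,0],[-0.15,0,0],[-0.15,0,0]],"twist":[0,0,0,0,0,0,0,0,0,0],"fingers":[0,0,0,0,0,0,0,0,0,0]}'; python3 -m inch '{"travel":[[0.1,0,0],[0.3,0,0],[0.6,0,0],[1,0,0],[1.4,0,0],[1.8,0,0],[2.2,0,0],[2.5,0,0],[2.5,0,0],[2.5,0,0]],"twist":[0,0,0,0,0,0,0,0,0,0],"fingers":[0,0,0,0,0,0,0,0,0,0]}'; python3 -m inch '{"travel":[[0,0,-0.5],[0,0,-1.5],[0,0,-3],[0,0,-5],[0,0,-7],[0,0,-9],[0,0,-11],[0,0,-12.5],[0,0,-13],[0,0,-13]],"twist":[0,0,0,0,0,0,0,0,0,0],"fingers":[0,0,0,0,0,0,0,0,0,0]}'; python3 go.py '[440,-100,200]'
```

```text
clock: 18.0
eef_pos: [483.4, -208.1, 48.6]
tool_rot: [3.141, -0.007, -3.02]
force: [-8.8, -1.4, 6.8]
width: -0.2
clock: 18.83
eef_pos: [462.1, -210.8, 48.8]
tool_rot: [-3.142, 0.0, -3.019]
force: [0.7, 0.3, -0.0]
width: -0.0
clock: 19.67
eef_pos: [463.1, -211.0, 180.6]
tool_rot: [-3.14, 0.003, -3.019]
force: [0.1, -0.1, -0.2]
width: -0.0
t 19.6667 pos [ 463.1 -211.   180.6] rot [-3.140e+00  3.000e-03 -3.019e+00] q [ 0.5   0.54 -0.19  1.98  0.16  0.63  1.9 ] F [ 0.07 -0.1  -0.17] w -0.0
travel cm [ 0.92 11.3  -1.96] d [-23.1 111.   19.4]
```

```bash
python3 -m inch '{"travel":[[0.3,-0.5,0],[0.7,-1.5,0],[1,-3,0],[1,-5,0],[1,-7,0],[1,-9,0],[1,-11,0],[1,-12.5,0],[1,-13,0],[1,-13,0]],"twist":[0,0,0,0,0,0,0,0,0,0],"fingers":[0,0,0,0,0,0,0,0,0,0]}'
python3 - <<'E'
from h import *
import pickle
for n in('scene','top'):
    d=grab(n); pickle.dump(d,open(n+'1.pkl','wb')); save(d,n+'1.png')
t=d; g=cv2.cvtColor(t['frame'],cv2.COLOR_RGB2GRAY)
f=t['frame'].astype(int); m=((f[:,:,2]-f[:,:,0]>6)&(g>85)&(g<135)).astype(np.uint8)*255
m2=np.zeros_like(m); m2[190:330,395:460]=m[190:330,395:460]
m2=cv2.morphologyEx(m2,cv2.MORPH_CLOSE,np.ones((3,3)))
cs,_=cv2.findContours(m2,cv2.RETR_EXTERNAL,cv2.CHAIN_APPROX_NONE); c=max(cs,key=cv2.contourArea)
rc=cv2.minAreaRect(np.array([ray(t,*p[0],36)[:2] for p in c],np.float32)); print(rc)
c0=np.array([472.4,-209.8]); print('chan x',(np.array(rc[0])-c0)@[np.cos(.1238),np.sin(.1238)])
E
```

```text
clock: 20.5
eef_pos: [466.8, -342.9, 177.5]
tool_rot: [3.141, -0.002, -3.022]
force: [-0.2, 0.5, -1.2]
width: -0.0
((573.3516845703125, -197.3255157470703), (40.67763900756836, 58.33115005493164), 3.5115702152252197)
chan x 101.71945645817468
```

View pics/top1.png

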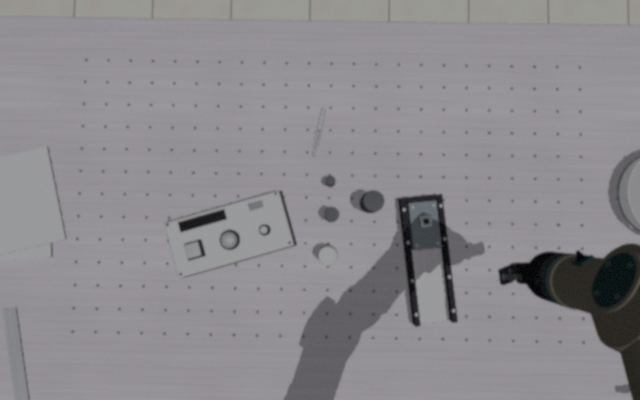

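View pics/scene1.png

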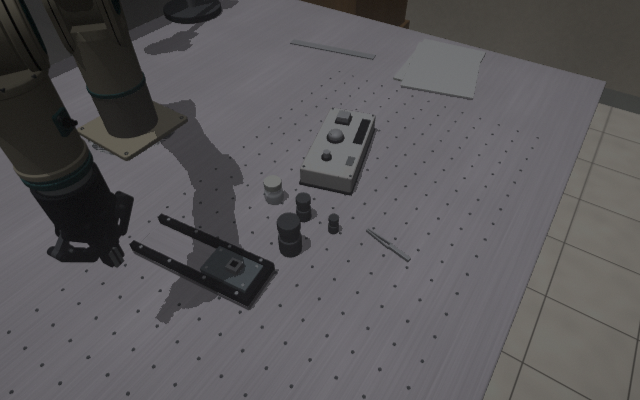

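The carrier is at top (426,224) with its nose against the stop, and the other objects look unmoved. The arm's shadow spoils the mask measurement, so I'll measure again from a close crop.

Run:
```python
from h import *
import pickle
t=pickle.load(open('top1.pkl','rb')); t0=pickle.load(open('top0.pkl','rb'))
i=cv2.resize(t['frame'][185:265,390:465],None,fx=7,fy=7,interpolation=cv2.INTER_CUBIC); cv2.imwrite('pics/fin.png',np.clip(i*2.0,0,255).astype(np.uint8)[:,:,::-1])
df=cv2.absdiff(cv2.cvtColor(t['frame'],cv2.COLOR_RGB2GRAY),cv2.cvtColor(t0['frame'],cv2.COLOR_RGB2GRAY))
for n,(u,v) in dict(jar=(328,255),mid=(331,214),big=(371,201),tw=(319,133)).items():
    print(n,df[v-25:v+25,u-16:u+16].max())
```

```text
jar 8
mid 9
big 10
tw 9
```

View pics/fin.png

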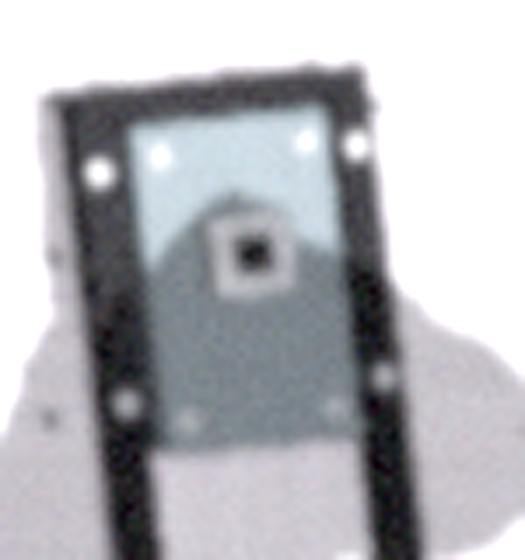

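Run:
```python
from h import *
import pickle
t=pickle.load(open('top1.pkl','rb'))
P=np.mean([ray(t,390+x/7-.43,185+y/7-.43,36)[:2] for x,y in [(160,155),(305,140),(190,420),(336,405)]],0)
print(P,(P-[472.4,-209.8])@[np.cos(.1238),np.sin(.1238)], ctrl.read_state()['force'].round(1))
ctrl.finish_job()
```

```text
[ 544.71553014 -201.59669834] 72.77504430156434 [1.1 0.9 0.4]
the job is handed in; nothing more can be done
```

I discharged the gripper on the domed key, pushed the carrier home against its stop, withdrew, and handed the job in. The job gives no verdict, so the result rests on my own checks.

- **Discharge:** I rested the closed fingertips on the middle, domed key for over a second. The readings there were 3.3 to 5.7 N, well under the 20 N limit. The pictures show both other keys clear of the fingers.
- **Push:** I pushed the carrier about 70 mm along the channel. Sliding took about 2 N. It stopped dead at the end with the force rising to about 9 N, and I then backed off and lifted clear.
- **Final position:** In the last top picture the carrier's four screws put it at 72.8 mm along the channel (home is 73), and its nose looks flush against the stop.
- **Other objects:** The areas around the jar, the three lens tubes and the tweezers match the starting top picture to within noise, so none of them moved.
- **Check that failed:** My first automatic measurement of the final carrier position gave 102 mm. The arm's shadow had cut off part of the carrier, so I re-measured from the screws.
- **Joint 6:** It ran close to its lower limit behind the carrier, with a lowest reading of 0.235 rad against the 0.23 limit. The fingertips therefore pushed at about 24 to 27 mm above the bench, on the upper half of the carrier's rear face.

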